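# Set the heat sinks on their circuit boards

## Robot

A 6-joint arm with a two-finger parallel gripper is mounted at the origin on the work surface. World frame = base frame: x ahead of the robot, y to its left, z up, the work surface at z = 0. Lengths are in m, angles in degrees, forces in N, time in s.
With the tool pointing down it reaches from about 0.375 to 0.9 m from the base axis. Payload 3.1 kg.
Tool frame: the origin (TCP) lies at the very end of the fingers, on their centre line; the grasp point (between the pads) lies 19 mm behind it; z points along the fingers, y is the line along which they close (so a half turn about z gives the same grasp; the last joint's range is limited). The gripper opens to 87 mm and grips with 3 to 60 N. Pads are 19 mm wide; open, the fingers measure 117 mm over their backs; the gripper's body (75 mm by 190 mm) begins 51 mm behind the grasp point.
Start: joints at [-77.664, 30.224, 82.088, -0, 67.689, -10.227], TCP at [0.24, -0.577, 0.223] pointing down, gripper open.
Joint ranges: [-176.69, 176.69], [-43.24, 126.21], [12.49, 139.97], [-82, 262], [0, 151.66], [-163.58, 163.58]. Speed limits (degrees/s): [159.86, 159.86, 180, 180, 180, 180].

## Interface

Orientations are given as a 3x3 rotation matrix whose columns are the frame's x, y, z axes.
In Python, from rig import bot, imaging gives the robot as it stands.
- The arm moves only by the tool drive_tool, never from a script. Its argument "deltas" is text: rows parted by semicolons, each of 5 numbers parted by spaces: the finger opening in mm, from 0 to 87, then the shift along the world's x, y, z in mm, then the turn about the world's z in rad. In form: jaw dx dy dz twist; .... A call has 1 to 12 rows; each row is the pose to reach, as a shift and turn from the pose commanded when the call began; what a row does not reach only later rows make up. A row lasts 1/10 s, in which the tool goes at most 50 mm and 8.59 degrees, less where a joint would pass 70% of its speed; a pose out of reach is approached as far as the arm can. A call with a gripper value outside its range is refused whole. The fingers move at their own pace and stop on an object; the grip force is fixed at half the most. Time passes only in rows, so rows that repeat a pose let the fingers close. It gives the time, the measured TCP pose, the force, the opening and the grip force at its end, in the units of the state.
- bot.read_state(): the state, without advancing time (a new reading comes with each control period).
- imaging.capture(name): name is "scene" or "top" or "wrist"; returns the picture (384x512x3 uint8, red, green, blue); there is no depth.
- imaging.camera_model(name): a dict with "fx", "fy", "cx", "cy" (pixels), "T" (4x4, takes a point from camera to world coordinates). Camera axes: x right, y down, z forward; pixel columns grow to the right and rows downward; lengths in m; the calibration is good to about 2 mm. A picture is of the moment at which its call begins: read the wrist's pose just before it. camera_model takes no time and is no camera call; for the wrist camera it gives the pose at the moment of the call.
- bot.hand_in(): hands the job in; it is judged then, once.
The state is a dict: "time_s": time; "joint_positions": joint angles; "qvel": joint speeds; "tau": joint torques, N m; "position": TCP position; "tcp_rot": TCP orientation; "force": force on the tool from outside, world axes, zero at the start; "moment": the same for the moment, N m; "opening": opening from 0.0 (shut) to 1.0 (fully open); "grasp_force": force on a finger pad.
Only numpy, scipy, OpenCV 4.12 (cv2) and the standard library are available. Lean on these libraries where they do the work, as an engineer would, in place of code of your own. Each camera call takes 0.05 s, during which the arm holds its last target. There are 200 camera calls.

## Task

Pick out the four heat sinks from the parts on the soldering bench and set each one, fins up, on the circuit board whose bare copper landing has its shape and size, so that it covers the landing, centred and with its sides in line with the landing's. Let go of them all, and leave the blue capacitor and the copper-wound transformer standing where they are.

Things in the scene. Friction and masses are not known exactly. Their poses are not given: they have to be found in the camera images.
- small_sink: small square heat sink, dark metal, 30 x 30 mm, 30 mm high, straight upright fins running along its x. Origin at the centre of its underside, z up. Stands loose, fins up, on the bench, any yaw.
- large_sink: large square heat sink, dark metal, 52 x 52 mm, 30 mm high, straight upright fins running along its x. Origin at the centre of its underside, z up. Stands loose, fins up, on the bench, any yaw.
- long_sink: long narrow heat sink, dark metal, 76 mm (along its x) by 28 mm (y), 30 mm high, straight upright fins along its x; grip it across the 28 mm. Origin at the centre of its underside, z up. Stands loose, fins up, on the bench, any yaw.
- round_sink: round heat sink, dark metal, 42 mm in diameter, 30 mm high, fins radiating from its middle. Origin at the centre of its underside, z up. Stands loose, fins up, on the bench, any yaw.
- small_board: circuit board with the small square bare copper landing, 30 x 30 mm, in its middle, sides along the board's x and y. Green board on a grey block fixed to the bench, 96 mm (x) by 84 mm (y), flat top 12 mm above the bench; components 5 mm high stand in rows 35 to 41 mm either side of its x axis. Origin at the centre of the underside, the landing's centre 12 mm above it. Yaw within 0.5 rad of zero.
- large_board: circuit board with the large square bare copper landing, 52 x 52 mm, in its middle, sides along the board's x and y. Green board on a grey block fixed to the bench, 96 mm (x) by 84 mm (y), flat top 12 mm above the bench; components 5 mm high stand in rows 35 to 41 mm either side of its x axis. Origin at the centre of the underside, the landing's centre 12 mm above it. Yaw within 0.5 rad of zero.
- long_board: circuit board with the long narrow bare copper landing, 76 mm (along its x) by 28 mm (y), in its middle. Green board on a grey block fixed to the bench, 96 mm (x) by 84 mm (y), flat top 12 mm above the bench; components 5 mm high stand in rows 35 to 41 mm either side of its x axis. Origin at the centre of the underside, the landing's centre 12 mm above it. Yaw within 0.5 rad of zero.
- round_board: circuit board with the round bare copper landing, 42 mm in diameter, in its middle. Green board on a grey block fixed to the bench, 96 mm (x) by 84 mm (y), flat top 12 mm above the bench; components 5 mm high stand in rows 35 to 41 mm either side of its x axis. Origin at the centre of the underside, the landing's centre 12 mm above it. Yaw within 0.5 rad of zero.
- capacitor: blue can capacitor standing upright, 30 mm in diameter, 40 mm high; loose, a bystander. Origin at the centre of its underside. (A brass tip-cleaner tin, 48 mm in diameter and 39 mm high, unlisted, stands among the boards in the same way.)
- transformer: ring-shaped (toroidal) copper-wound transformer lying flat, 44 mm in diameter, 24 mm high; loose, a bystander. Origin at the centre of its underside.

How it is judged (in metres and radians):
At the end, for the whole second after the job is handed in: Each heat sink rests flat, fins up, on the board whose landing matches it, centre within 9 mm of the landing's centre, sides within 0.22 rad of the landing's (squares in any quarter turn, the long one either way round, the round one at any turn); all released and at rest (horizontal distance between small_sink and small_board below 0.009 m and height (world z) of small_sink between 0.009 and 0.0155 m and angle between each of small_sink, large_sink, long_sink, round_sink's own z axis and vertical below 0.12 rad and linear speed of each of small_sink, large_sink, long_sink, round_sink below 0.02 m/s and contact force between small_sink and small_board above 0.02 N and (angle between the x axis of small_sink and the x axis of small_board, either way round below 0.22 rad or angle between the x axis of small_sink and the y axis of small_board, either way round below 0.22 rad) and horizontal distance between large_sink and large_board below 0.009 m and height (world z) of large_sink between 0.009 and 0.0155 m and contact force between large_sink and large_board above 0.02 N and (angle between the x axis of large_sink and the x axis of large_board, either way round below 0.22 rad or angle between the x axis of large_sink and the y axis of large_board, either way round below 0.22 rad) and horizontal distance between long_sink and long_board below 0.009 m and height (world z) of long_sink between 0.009 and 0.0155 m and contact force between long_sink and long_board above 0.02 N and angle between the x axis of long_sink and the x axis of long_board, either way round below 0.22 rad and horizontal distance between round_sink and round_board below 0.009 m and height (world z) of round_sink between 0.009 and 0.0155 m and contact force between round_sink and round_board above 0.02 N); the robot touches nothing.
It fails at once if the capacitor is pushed more than 20 mm away or knocked over (distance of capacitor from where it was at the start of the episode above 0.02 m or angle between capacitor's own z axis and vertical above 0.5 rad).
It fails at once if the transformer is pushed more than 20 mm away or knocked over (distance of transformer from where it was at the start of the episode above 0.02 m or angle between transformer's own z axis and vertical above 0.5 rad).
It also fails if it takes over 104 s, if anything falls off the work surface, if the arm or the gripper's body presses on something with over 40 N, if the wrist force passes 120 N, or if a joint passes its speed limit or range.

## Working session

There is one attempt and no reset: what is moved stays moved. The work goes in short steps, Python scripts to look and compute and a tool call to move; the robot and the scene stay as the last step left them, time stands still between calls to the robot, and variables do not carry over. Pictures are saved under pics/ and viewed, at most 14 in all, crops included, and the job is handed in when it is done.

Besides the shell and the picture viewer there is one more tool, called after "Request:" in YAML: its name, and indented under it one key for each argument. drive_tool: Moves the arm, as the interface text tells. Its arguments: {"type":"object","properties":{"deltas":{"type":"string"}},"required":["deltas"]}

```bash
mkdir -p pics; python3 - <<'E'
from rig import bot, imaging
import cv2
s=bot.read_state(); print(s['time_s'],s['position'],s['tcp_rot'],s['opening'])
for n in ("scene","top"):
    im=imaging.capture(n); m=imaging.camera_model(n); print(n,m)
    cv2.imwrite(f'pics/{n}0.png',cv2.resize(im[:,:,::-1],(800,600),interpolation=cv2.INTER_CUBIC))
    cv2.imwrite(f'raw_{n}.png',im[:,:,::-1])
E
```

```text
0.0 [ 0.23969925 -0.57643689  0.22159636] [[ 9.23459500e-01  3.83695657e-01 -4.41670199e-04]
 [ 3.83695717e-01 -9.23457261e-01  2.06952778e-03]
 [ 3.86205270e-04 -2.08059205e-03 -9.99997761e-01]] 1.0049313807708133
scene {'fx': 442.9874673356932, 'fy': 442.9874673356932, 'cx': 256.3334620585772, 'cy': 198.91113808822124, 'T': array([[ 0.16504912,  0.81663506, -0.55305151,  1.02012105],
       [ 0.98628009, -0.13482749,  0.09525297, -0.08439791],
       [ 0.00322037, -0.56118511, -0.82768406,  0.8040628 ],
       [ 0.        ,  0.        ,  0.        ,  1.        ]])}
top {'fx': 497.1243259035411, 'fy': 497.1243259035411, 'cx': 246.93726792910945, 'cy': 189.48578039297445, 'T': array([[ 0.01604154, -0.99294373,  0.1174965 ,  0.38892531],
       [-0.9998645 , -0.01636451, -0.00178443,  0.01677022],
       [ 0.00369461, -0.11745195, -0.99307169,  1.17479726],
       [ 0.        ,  0.        ,  0.        ,  1.        ]])}
```

View pics/top0.png

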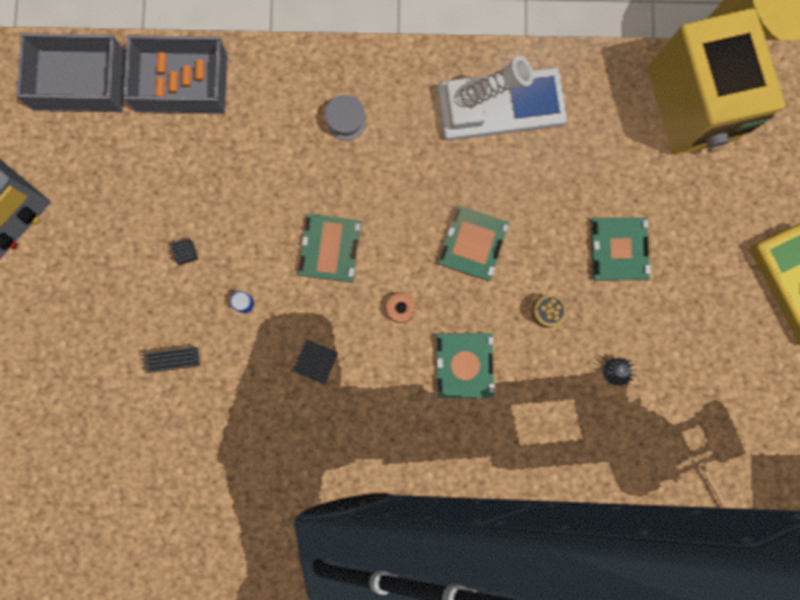

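View pics/scene0.png

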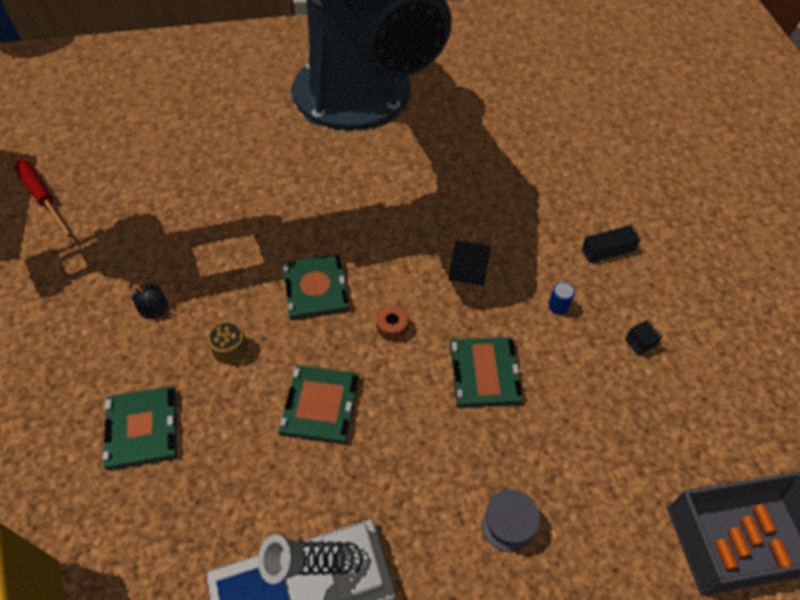

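```bash
cat > h.py <<'E'
import numpy as np, cv2
from scipy.optimize import minimize
def project(m,P):
    T=np.array(m['T']); p=(np.asarray(P)-T[:3,3])@T[:3,:3]
    return np.c_[m['fx']*p[:,0]/p[:,2]+m['cx'], m['fy']*p[:,1]/p[:,2]+m['cy']]
def ground(m,u,v,z):
    T=np.array(m['T']); d=T[:3,:3]@[(u-m['cx'])/m['fx'],(v-m['cy'])/m['fy'],1]
    return T[:3,3]+d*(z-T[2,3])/d[2]
def outline(sx,sy,x,y,a,zs):
    if sy is None:
        t=np.linspace(0,2*np.pi,40); q=np.c_[np.cos(t),np.sin(t)]*sx/2
    else: q=np.array([[-1,-1],[1,-1],[1,1],[-1,1]])*[sx/2,sy/2]
    R=np.array([[np.cos(a),-np.sin(a)],[np.sin(a),np.cos(a)]]); q=q@R.T+[x,y]
    return np.vstack([np.c_[q,np.full(len(q),z)] for z in zs])
def hull(m,*a):
    return cv2.convexHull(project(m,outline(*a)).astype(np.float32))[:,0]
def mask(im,kind,c,r):
    hsv=cv2.cvtColor(im,cv2.COLOR_RGB2HSV); b=im.astype(int)
    if kind=='dark': k=(b.max(2)<75)&(b[...,0]-b[...,2]<22)
    else:
        k=((hsv[...,1]>110)&(hsv[...,0]<14)&(b[...,0]>110))
    k=k.astype(np.uint8); w=np.zeros_like(k); cv2.circle(w,tuple(int(i) for i in c),int(r),1,-1)
    return k*w
def fit(views,sx,sy,zs,x0,a0s):
    # views: list of (model, mask)
    S=4
    def cost(p):
        e=0
        for m,k in views:
            c=np.argwhere(k)[:,::-1].mean(0); o=(c-22).astype(int)
            big=cv2.resize(k[o[1]:o[1]+44,o[0]:o[0]+44].astype(np.float32),None,fx=S,fy=S)
            h=(hull(m,sx,sy,p[0],p[1],p[2],zs)-o+.5)*S
            z=np.zeros_like(big); cv2.fillPoly(z,[np.round(h*16).astype(np.int32)],1,shift=4)
            e+=np.abs(z-big).sum()/z.size
        return e
    best=None
    for a in a0s:
        r=minimize(cost,[*x0,a],method='Nelder-Mead',options=dict(initial_simplex=[[*x0,a],[x0[0]+.008,x0[1],a],[x0[0],x0[1]+.008,a],[*x0,a+.25]],xatol=1e-4,fatol=1e-5))
        if best is None or r.fun<best.fun: best=r
    return best.x,best.fun
E
cat > meas.py <<'E'
from h import *
from rig import imaging
ms={n:imaging.camera_model(n) for n in('top','scene')}
ims={n:cv2.imread(f'raw_{n}.png')[:,:,::-1].copy() for n in ms}
O=[('small_sink',30,30,(118,160.6)),('large_sink',52,52,(202,231.5)),('long_sink',76,28,(110,230)),('round_sink',42,None,(395.5,237.5)),
('small_board',30,30,(397.5,158.7)),('large_board',52,52,(303,155.5)),('long_board',76,28,(211,158.7)),('round_board',42,None,(298,234))]
tiles=[]
for n,sx,sy,c in O:
    sink='sink' in n; zs=(0,.03) if sink else (.012,)
    g=ground(ms['top'],*c,.015 if sink else .012)[:2]
    sx/=1000; sy=sy and sy/1000
    res=[];
    for sel in (('top',),('scene',),('top','scene')):
        vs=[]
        for k in sel:
            cc=project(ms[k],[[*g,.012]])[0]
            vs.append((ms[k],mask(ims[k],'dark' if sink else 'cu',cc,26 if sx>.06 or sink else 20)))
        p,f=fit(vs,sx,sy,zs,g,[0] if sy is None else np.arange(0,3.1,.35))
        res.append(p); print(n,sel,np.round(p,4),round(f,4),[int(v[1].sum()) for v in vs])
    for k in ms:
        cc=project(ms[k],[[*g,.012]])[0]; o=(cc-25).astype(int)
        t=cv2.resize(ims[k][o[1]:o[1]+50,o[0]:o[0]+50],(200,200),interpolation=cv2.INTER_CUBIC)
        if t.mean()<90: t=cv2.convertScaleAbs(t,alpha=1.5)
        cv2.polylines(t,[np.round((hull(ms[k],sx,sy,*res[2],zs)-o+.5)*4).astype(np.int32)],True,(255,255,0),1); tiles.append(t)
rows=[np.hstack(tiles[i:i+4]) for i in (0,4,8,12)]
cv2.imwrite('pics/fit.png',cv2.resize(np.vstack(rows),(600,600))[:,:,::-1])
cm=ms['top']
for n,u,v,z in(('cap',241,301,.04),('tor',400,307,.024),('tin',549,311,.039)): print(n,np.round(ground(cm,u/1.5625,v/1.5625,z),3))
E
python3 meas.py
```

```text
small_sink ('top',) [0.5898 0.3214 0.4968] 0.0272 [178]
small_sink ('scene',) [0.5887 0.3202 0.3795] 0.0272 [300]
small_sink ('top', 'scene') [0.5885 0.3208 1.977 ] 0.0578 [178, 300]
large_sink ('top',) [ 0.4272  0.1189 -0.3923] 0.0298 [487]
large_sink ('scene',) [ 0.4246  0.1181 -0.3616] 0.0191 [616]
large_sink ('top', 'scene') [0.4256 0.1181 1.2047] 0.0573 [487, 616]
long_sink ('top',) [0.4277 0.3337 1.672 ] 0.0585 [357]
long_sink ('scene',) [0.4251 0.3306 1.7434] 0.0337 [551]
long_sink ('top', 'scene') [0.426  0.33   1.7158] 0.0994 [357, 551]
round_sink ('top',) [ 0.4201 -0.3307  0.1789] 0.0797 [178]
round_sink ('scene',) [ 0.4189 -0.334   0.0303] 0.0368 [358]
round_sink ('top', 'scene') [ 0.42   -0.3331  0.    ] 0.1194 [178, 358]
small_board ('top',) [ 0.6071 -0.3403  1.609 ] 0.0139 [135]
small_board ('scene',) [ 0.605  -0.3428  0.0218] 0.0111 [216]
small_board ('top', 'scene') [ 0.6055 -0.3421  1.5689] 0.0316 [135, 216]
large_board ('top',) [ 0.6122 -0.1165  2.8286] 0.0243 [435]
large_board ('scene',) [ 0.6094 -0.1184  1.2579] 0.0186 [612]
large_board ('top', 'scene') [ 0.6104 -0.1179 -0.3146] 0.0544 [435, 612]
long_board ('top',) [0.6008 0.1026 3.0165] 0.0264 [332]
long_board ('scene',) [0.5981 0.101  3.0232] 0.0534 [538]
long_board ('top', 'scene') [ 0.5992  0.1015 -0.1225] 0.0885 [332, 538]
round_board ('top',) [ 0.4257 -0.1042 -0.1769] 0.0187 [225]
round_board ('scene',) [ 0.4228 -0.1062  0.1934] 0.0094 [225]
round_board ('top', 'scene') [ 0.4241 -0.1057  0.2887] 0.0364 [225, 225]
cap [0.512 0.227 0.04 ]
tor [ 0.509 -0.007  0.024]
tin [ 0.505 -0.225  0.039]
```

View pics/fit.png

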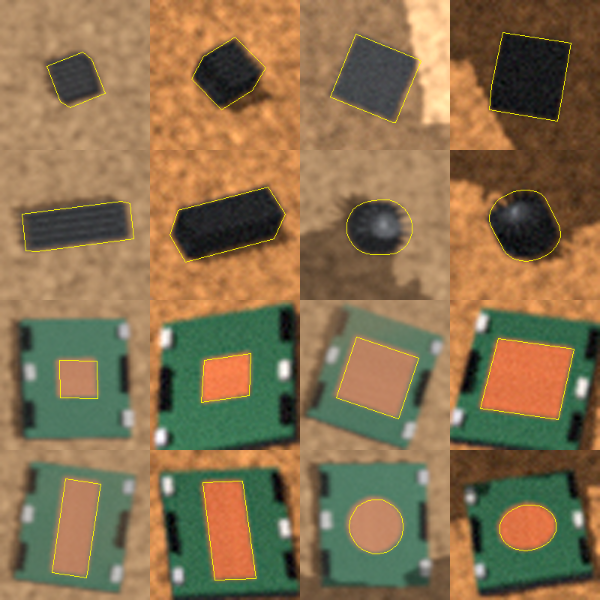

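The fits lie on the outlines of all eight things and the two cameras agree to about 3 mm. I'm starting with the round sink.

Request:
drive_tool:
  deltas: "87 20 27 0 0.12;87 50 68 -20 0.26;87 80 108 -40 0.4;87 110 149 -60 0.54;87 140 190 -80 0.68;87 165 224 -100 0.82;87 180 244 -123 0.96;87 180 244 -123 1.1;87 180 244 -123 1.177;87 180 244 -123 1.177;87 180 244 -123 1.177;87 180 244 -123 1.177"

```text
time_s: 1.3
position: [0.4197, -0.3335, 0.0997]
tcp_rot: [[0.002, 1.0, 0.0], [1.0, -0.002, -0.0], [-0.0, 0.0, -1.0]]
force: [-0.1, 0.5, 0.3]
opening: 0.994
grasp_force: 0.0
```

```bash
python3 - <<'E'
from h import *
from rig import imaging,bot
m=imaging.camera_model('wrist'); im=imaging.capture('wrist')
h=project(m,outline(.042,None,.42,-.333,0,[0.03])); print(h.mean(0), bot.read_state()['position'])
cv2.polylines(im,[h.astype(np.int32)],True,(255,255,0),1)
cv2.imwrite('pics/w1.png',im[:,:,::-1])
E
```

```text
[255.91587766 200.96274782] [ 0.41967976 -0.33351251  0.09970618]
```

View pics/w1.png

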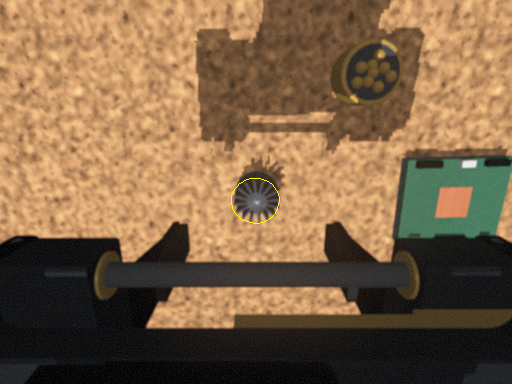

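The wrist view shows the finned disc at (256, 201), exactly inside the predicted outline, so the pose holds. I'll lower and grip.

Request:
drive_tool:
  deltas: "87 0 0 -30 0;87 0 0 -60 0;87 0 0 -80 0;87 0 0 -91 0;87 0 0 -91 0;30 0 0 -91 0;30 0 0 -91 0;30 0 0 -91 0;30 0 0 -91 0;30 0 0 -91 0;30 0 0 -91 0;30 0 0 -91 0"

```text
time_s: 2.55
position: [0.4199, -0.3332, 0.0087]
tcp_rot: [[0.0, 1.0, 0.0], [1.0, -0.0, -0.0], [-0.0, 0.0, -1.0]]
force: [0.0, 0.7, 1.1]
opening: 0.475
grasp_force: 30.0
```

Request:
drive_tool:
  deltas: "30 0 0 20 0;30 0 0 50 0;30 0 20 75 0;30 0 60 80 0;30 0 100 80 0;30 2 140 80 0;30 4 180 80 0;30 4 210 80 0;30 4 227 80 0;30 4 227 60 0;30 4 227 40 0;30 4 227 40 0"

```text
time_s: 3.75
position: [0.4227, -0.1053, 0.0471]
tcp_rot: [[-0.001, 1.0, -0.004], [1.0, 0.001, 0.002], [0.002, -0.004, -1.0]]
force: [-0.2, -0.4, -0.3]
opening: 0.478
grasp_force: 30.0
```

Request:
drive_tool:
  deltas: "30 0 0 -10 0;30 0 0 -20 0;30 0 0 -25 0;30 0 0 -28 0;30 0 0 -28 0;30 0 0 -28 0;60 0 0 -28 0;60 0 0 -28 0;60 0 0 -28 0;60 0 0 0 0;60 0 0 40 0;60 0 0 40 0"

```text
time_s: 4.95
position: [0.4261, -0.1072, 0.0918]
tcp_rot: [[-0.0, 1.0, 0.007], [1.0, 0.0, -0.004], [-0.004, 0.007, -1.0]]
force: [0.4, -0.5, -0.2]
opening: 0.688
grasp_force: 0.0
```

Request:
drive_tool:
  deltas: "87 0 30 11 -0.04;87 0 70 11 -0.12;87 0 110 11 -0.2;87 0 150 11 -0.28;87 2 190 11 -0.36;87 2 215 11 -0.38;87 2 224 11 -0.38;87 2 224 11 -0.38;87 2 224 -20 -0.38;87 2 224 -50 -0.38;87 2 224 -50 -0.38;87 2 224 -50 -0.38"

```text
time_s: 6.15
position: [0.4255, 0.1168, 0.0383]
tcp_rot: [[0.372, 0.928, -0.002], [0.928, -0.372, -0.0], [-0.001, -0.002, -1.0]]
force: [-0.3, -0.0, -0.1]
opening: 0.997
grasp_force: 0.0
```

Request:
drive_tool:
  deltas: "87 0 0 -20 0;87 0 0 -30 0;87 0 0 -30 0;40 0 0 -30 0;40 0 0 -30 0;40 0 0 -30 0;40 0 0 -30 0;40 0 0 -30 0;40 0 0 -30 0;40 0 0 -30 0;40 0 0 -30 0"

```text
time_s: 7.25
position: [0.426, 0.1179, 0.0087]
tcp_rot: [[0.371, 0.929, 0.0], [0.929, -0.371, 0.0], [0.0, 0.0, -1.0]]
force: [0.5, 0.4, 4.0]
opening: 0.595
grasp_force: 30.0
```

Request:
drive_tool:
  deltas: "40 0 0 20 0;40 0 0 50 0;40 10 -13 80 0;40 35 -45 85 0.02;40 60 -77 85 0.04;40 85 -108 85 0.065;40 110 -140 85 0.065;40 135 -172 85 0.065;40 160 -204 85 0.065;40 178 -227 85 0.065;40 185 -236 70 0.065;40 185 -236 50 0.065"

```text
time_s: 8.45
position: [0.6131, -0.1208, 0.0587]
tcp_rot: [[0.312, 0.95, 0.004], [0.95, -0.312, -0.002], [-0.0, 0.005, -1.0]]
force: [-0.5, -1.1, -0.7]
opening: 0.594
grasp_force: 30.0
```

Request:
drive_tool:
  deltas: "40 0 0 -10 0;40 0 0 -25 0;40 0 0 -34 0;40 0 0 -38 0;40 0 0 -38 0;40 0 0 -38 0;70 0 0 -38 0;70 0 0 -38 0;70 0 0 -38 0;70 0 0 0 0;70 0 0 40 0;70 0 0 40 0"

```text
time_s: 9.65
position: [0.6149, -0.1196, 0.104]
tcp_rot: [[0.31, 0.951, 0.011], [0.951, -0.31, -0.004], [-0.001, 0.012, -1.0]]
force: [1.0, -0.4, 0.1]
opening: 0.802
grasp_force: 0.0
```

Request:
drive_tool:
  deltas: "87 -10 25 0 0.04;87 -27 65 0 0.1;87 -44 107 0 0.16;87 -61 149 0 0.22;87 -78 190 0 0.28;87 -95 231 0 0.34;87 -112 272 0 0.4;87 -129 314 0 0.46;87 -146 355 0 0.46;87 -163 396 0 0.46;87 -178 432 0 0.46;87 -185 450 0 0.46"

```text
time_s: 10.85
position: [0.4238, 0.3344, 0.0982]
tcp_rot: [[-0.147, 0.989, -0.001], [0.989, 0.147, 0.0], [0.0, -0.001, -1.0]]
force: [0.3, -0.4, -0.7]
opening: 0.998
grasp_force: 0.0
```

Request:
drive_tool:
  deltas: "87 0 0 -15 0;87 0 0 -45 0;87 0 0 -75 0;87 0 0 -90 0;87 0 0 -90 0;18 0 0 -90 0;18 0 0 -90 0;18 0 0 -90 0;18 0 0 -90 0;18 0 0 -90 0;18 0 0 -90 0;18 0 0 -90 0"

```text
time_s: 12.05
position: [0.4259, 0.3319, 0.0087]
tcp_rot: [[-0.144, 0.99, 0.0], [0.99, 0.144, 0.0], [0.0, 0.0, -1.0]]
force: [0.5, -0.0, -0.3]
opening: 0.448
grasp_force: 0.0
```

Request:
drive_tool:
  deltas: "18 0 0 0 0;18 0 0 0 0;18 0 0 0 0;18 0 0 0 0"

```text
time_s: 12.45
position: [0.4258, 0.3319, 0.0086]
tcp_rot: [[-0.145, 0.99, -0.0], [0.99, 0.145, -0.0], [-0.0, -0.0, -1.0]]
force: [-0.2, -0.3, 0.6]
opening: 0.324
grasp_force: 30.0
```

Request:
drive_tool:
  deltas: "18 0 0 25 0;18 0 0 60 0;18 0 0 90 0.1;18 12 -16 90 0.22;18 36 -48 90 0.35;18 60 -80 90 0.48;18 84 -112 90 0.61;18 108 -144 90 0.74;18 132 -176 90 0.87;18 156 -208 90 1.0;18 173 -230 90 1.13;18 173 -230 90 1.26"

```text
time_s: 13.65
position: [0.6022, 0.0982, 0.0985]
tcp_rot: [[-0.986, 0.164, 0.004], [0.164, 0.986, -0.001], [-0.004, -0.0, -1.0]]
force: [-0.5, 0.6, -0.4]
opening: 0.319
grasp_force: 30.0
```

Request:
drive_tool:
  deltas: "18 0 0 0 0.044;18 0 0 -20 0.044;18 0 0 -45 0.044;18 0 0 -65 0.044;18 0 0 -75 0.044;18 0 0 -78 0.044;18 0 0 -78 0.044;18 0 0 -78 0.044;45 0 0 -78 0.044;45 0 0 -78 0.044;45 0 0 -78 0.044;45 0 0 -50 0.044"

```text
time_s: 14.85
position: [0.596, 0.1018, 0.0458]
tcp_rot: [[-0.993, 0.122, -0.008], [0.122, 0.993, 0.0], [0.008, -0.001, -1.0]]
force: [-0.1, -0.5, -1.2]
opening: 0.504
grasp_force: 0.0
```

Request:
drive_tool:
  deltas: "45 0 0 30 0;87 0 10 50 -0.1;87 0 40 50 -0.23;87 0 75 50 -0.36;87 -3 110 50 -0.49;87 -5 145 50 -0.62;87 -8 180 50 -0.75;87 -10 205 50 -0.88;87 -10 219 50 -1.0;87 -10 219 50 -1.03;87 -10 219 50 -1.03;87 -10 219 20 -1.03"

```text
time_s: 16.05
position: [0.5926, 0.3211, 0.0724]
tcp_rot: [[-0.408, 0.913, 0.009], [0.913, 0.408, 0.003], [-0.001, 0.01, -1.0]]
force: [1.0, -0.5, 0.6]
opening: 0.994
grasp_force: 0.0
```

Request:
drive_tool:
  deltas: "87 0 0 -30 0;87 0 0 -50 0;87 0 0 -60 0;87 0 0 -60 0;20 0 0 -60 0;20 0 0 -60 0;20 0 0 -60 0;20 0 0 -60 0;20 0 0 -60 0;20 0 0 -60 0;20 0 0 -60 0;20 0 0 -60 0"

```text
time_s: 17.25
position: [0.5888, 0.3209, 0.0085]
tcp_rot: [[-0.407, 0.913, -0.0], [0.913, 0.407, -0.0], [0.0, -0.0, -1.0]]
force: [-1.6, 0.1, -0.2]
opening: 0.358
grasp_force: 11.3
```

Request:
drive_tool:
  deltas: "20 0 0 0 0;20 0 0 0 0;20 0 0 0 0"

```text
time_s: 17.55
position: [0.5888, 0.3209, 0.0085]
tcp_rot: [[-0.407, 0.913, -0.0], [0.913, 0.407, 0.0], [0.0, -0.0, -1.0]]
force: [-0.3, 0.1, 0.7]
opening: 0.348
grasp_force: 29.0
```

Request:
drive_tool:
  deltas: "20 0 0 25 0;20 0 0 60 0;20 0 -15 90 0;20 1 -50 90 -0.04;20 2 -90 90 -0.08;20 3 -130 90 -0.12;20 4 -170 90 -0.16;20 5 -210 90 -0.2;20 6 -250 90 -0.24;20 8 -290 90 -0.28;20 9 -330 90 -0.32;20 10 -370 90 -0.36"

```text
time_s: 18.75
position: [0.5987, -0.0508, 0.0986]
tcp_rot: [[-0.057, 0.998, 0.0], [0.998, 0.057, -0.0], [-0.0, 0.0, -1.0]]
force: [0.7, -0.7, -0.8]
opening: 0.354
grasp_force: 29.0
```

Request:
drive_tool:
  deltas: "20 1 -40 0 -0.04;20 2 -80 0 -0.04;20 3 -120 0 -0.04;20 4 -160 0 -0.04;20 5 -200 0 -0.04;20 6 -240 0 -0.04;20 7 -270 0 -0.04;20 7 -287 0 -0.04;20 7 -292 0 -0.04;20 7 -292 -20 -0.04;20 7 -292 -45 -0.04;20 7 -292 -45 -0.04"

```text
time_s: 19.95
position: [0.6032, -0.3372, 0.0499]
tcp_rot: [[-0.02, 1.0, -0.007], [1.0, 0.02, 0.006], [0.006, -0.007, -1.0]]
force: [-0.8, 0.4, -0.7]
opening: 0.351
grasp_force: 29.0
```

Request:
drive_tool:
  deltas: "20 0 0 -15 0;20 0 0 -25 0;20 0 0 -31 0;20 0 0 -33 0;20 0 0 -33 0;20 0 0 -33 0;50 0 0 -33 0;50 0 0 -33 0;50 0 0 -33 0;50 0 0 0 0;50 0 0 40 0;50 0 0 40 0"

```text
time_s: 21.15
position: [0.6095, -0.344, 0.0999]
tcp_rot: [[-0.019, 1.0, 0.01], [1.0, 0.019, -0.008], [-0.008, 0.01, -1.0]]
force: [1.4, -1.6, 0.3]
opening: 0.572
grasp_force: 0.0
```

Request:
drive_tool:
  deltas: "87 -20 -10 40 0;87 -60 -40 60 0;87 -100 -70 80 0;87 -140 -100 90 0;87 -180 -130 100 0;87 -220 -160 100 0;87 -260 -190 100 0;87 -260 -190 100 0;87 -260 -190 100 0"

```text
time_s: 22.05
position: [0.344, -0.5323, 0.1931]
tcp_rot: [[-0.015, 1.0, -0.0], [1.0, 0.015, 0.001], [0.001, -0.0, -1.0]]
force: [-0.3, 0.5, 1.1]
opening: 1.002
grasp_force: 0.0
```

```bash
cat > chk.py <<'E'
from h import *
from rig import imaging,bot
print(bot.read_state()['time_s'])
ms={n:imaging.camera_model(n) for n in('top','scene')}
ims={n:imaging.capture(n) for n in ms}
B=[('small',30,30,.606,-.3415,.02),('large',52,52,.6108,-.1175,-.315),('long',76,28,.5994,.1018,-.1225),('round',42,None,.424,-.1055,0)]
tiles=[]
for n,sx,sy,x,y,a in B:
    sx/=1000; sy=sy and sy/1000
    for k in ms:
        cc=project(ms[k],[[x,y,.03]])[0]; mk=mask(ims[k],'dark',cc,19 if n=='long' else 13)
        p,f=fit([(ms[k],mk)],sx,sy,(.012,.042),(x,y),[a])
        print(n,k,np.round(p-[x,y,a],4),round(f,3))
        o=(cc-25).astype(int); t=cv2.resize(ims[k][o[1]:o[1]+50,o[0]:o[0]+50],(200,200),interpolation=cv2.INTER_CUBIC)
        cv2.polylines(t,[np.round((hull(ms[k],sx,sy,x,y,a,(.012,.042))-o+.5)*4).astype(np.int32)],True,(255,255,0),1); tiles.append(t)
cv2.imwrite('pics/chk.png',np.vstack([np.hstack(tiles[:4]),np.hstack(tiles[4:])])[:,:,::-1])
cv2.imwrite('pics/end.png',ims['scene'][:,:,::-1])
E
python3 chk.py
```

```text
22.05
small top [ 0.0008  0.0046 -0.0422] 0.029
small scene [-0.0019 -0.0011 -0.1817] 0.037
large top [-0.001   0.0023 -0.1308] 0.155
large scene [-0.005  -0.0007  0.369 ] 0.163
long top [-0.002   0.0041  0.0675] 0.188
long scene [-0.0037 -0.0035  0.6226] 0.234
round top [-0.0004 -0.001   0.099 ] 0.016
round scene [-0.0023 -0.0046  0.3215] 0.057
```

View pics/chk.png

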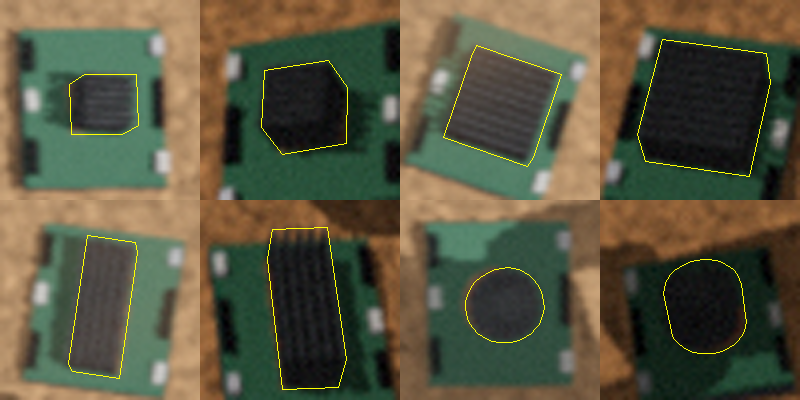

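View pics/end.png

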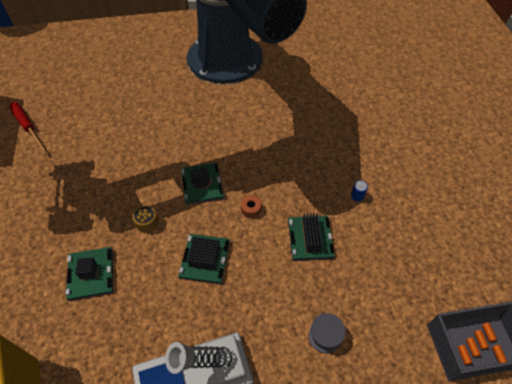

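All four sinks stand upright and released inside their predicted outlines, within about 4 mm of centre. The capacitor and transformer haven't moved, and the arm is clear, so I'm handing in.

```bash
python3 -c "
from rig import bot
print(bot.hand_in())"
```

```text
the job is handed in; nothing more can be done
None
```

I placed all four heat sinks fins up on their matching boards, within about 4 mm of centre by eye in the final top and scene pictures, left the capacitor and transformer untouched, and handed the job in at about 22 s; no verdict was returned.

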